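# Lay out the die change-over kit

## Robot

A 6-joint arm with a two-finger parallel gripper is mounted at the origin on a cart in front of the work surface, level with it; the furniture and walls round the work are solid. World frame = base frame: x ahead of the robot, y to its left, z up, the work surface at z = 0. Lengths are in mm, angles in rad, forces in N, time in s.
With the tool pointing down it reaches from about 350 to 975 mm from the base axis. Payload 7.1 kg.
Tool frame: the origin (TCP) lies at the very end of the fingers, on their centre line; the grasp point (between the pads) lies 19 mm behind it (ctrl.grasp_offset is the distance from the TCP to the grasp point, in mm); z points along the fingers, y is the line along which they close (so a half turn about z gives the same grasp; the last joint's range is limited). The gripper opens to 88 mm and grips with 3 to 60 N. Pads are 20 mm wide; open, the fingers measure 115 mm over their backs; the gripper's body (75 mm by 178 mm) begins 61 mm behind the grasp point.
Start: joints at [-1.337, 0.423, 1.63, -0, 1.089, -0.019], TCP at [156.341, -605.113, 222.675] pointing down, gripper open.
Joint ranges: [-3, 3], [-0.9, 2.11], [0.09, 2.58], [-1.31, 4.45], [0.11, 2.69], [-2.54, 2.54]. Speed limits (rad/s): [2.39, 2.39, 3.01, 3.14, 3.14, 3.14].

## Interface

Orientations are given as a rotation vector (axis times angle).
In Python, from workcell import ctrl, viewer, ticket, models gives the robot as it stands.
- The arm moves only by the tool play_rows, never from a script. Its arguments are lists of equal length, an entry for each row: "dp": the shift along the world's x, y, z in mm, a list of three; "yaw": the turn about the world's z in degrees. In form: {"dp": [[tx, ty, tz], ...], "yaw": [yaw, ...]}. A call has 1 to 8 rows; each row shifts and turns the commanded pose from where the row before left it; what a row does not reach is not made up. A row lasts 1/12 s, in which the tool goes at most 41.7 mm and 7.16 degrees, less where a joint would pass 70% of its speed; a pose out of reach is approached as far as the arm can. A call is refused whole if a number of a shift passes 41.7 or a number of a turn 7.16, either way. A call with a gripper value outside its range is refused whole. "gripper" is the closure, from 0 (fully open) to 1 (shut), set as the call begins (left out, the last holds). The fingers move at their own pace and stop on an object; the grip force is fixed at half the most. Time passes only in rows, so rows that do not move let the fingers close. It gives the time, the measured TCP pose, the force, the opening and the grip force at its end, in the units of the state.
- ctrl.get_obs(): the state, without advancing time (a new reading comes with each control period).
- viewer.get_image(name): name is "scene" or "side" or "wrist"; returns a dict with "pixels" (480x640x3 uint8, red, green, blue), "range_z" (480x640 float32, mm along the optical axis (not along the pixel's ray), 0 where there is no reading), "fx", "fy", "cx", "cy" (pixels), "dist_coeffs" ([k1, k2, p1, p2, k3] as OpenCV has them; the pictures are not rectified), "T" (4x4, takes a point from camera to world coordinates); the wrist camera has in their place "hand_eye" (4x4, takes a point from camera to tool coordinates, whose origin is the TCP and whose axes are the flange's). Camera axes: x right, y up, looking along -z (the intrinsics and any distortion apply to the point x, -y, -z); pixel columns grow to the right and rows downward; lengths in mm; the calibration is good to about 2 mm. A picture is of the moment at which its call begins: read the wrist's pose just before it.
- ticket.close_job(): hands the job in; it is judged then, once.
Trained networks look in a picture, given as the dict that the camera call returned (one of the last four; its "shot" number tells which), for a name from the list of things; names that differ only in an ending like _2 or _b are one class to them, and where a whole thing is asked for, a point or a joint stands for the part that bears it (a point fixed in the world has none). Each returns a list of dicts, best first, with "conf" (0 to 1); they miss things now and then, are a little off and sometimes report something else, mostly with a low value. They report only what shows in the picture. A call takes as long as a camera call. They do not tell look-alikes from the thing itself.
- models.look_for(picture, name): "bbox" ([centre column, centre row, width, height] in pixels, round what is visible of it).
- models.landmark_of(picture, name): "location" ([column, row] in pixels: a listed point, or the origin of a listed thing).
The state is a dict: "t": time; "qpos": joint angles; "qvel": joint speeds; "joint_torque": joint torques, N m; "ee_pos": TCP position; "orientation": TCP orientation; "ft_force": force on the tool from outside, world axes, zero at the start; "moment": the same for the moment, N m; "width": finger opening in mm; "grasp_force": force on a finger pad.
Only numpy, scipy, OpenCV 4.12 (cv2) and the standard library are available. Lean on these libraries where they do the work, as an engineer would, in place of code of your own. Each camera call takes 0.05 s, during which the arm holds its last target. There are 200 camera calls.

## Task

Gather the kit for the next die change into the aluminium tray, each piece in the nest made for it: the crimp die flat and lengthwise between the corners of the rectangular nest, the go/no-go gauge lengthwise in the long narrow nest, the large collar over the upright post, and the flanged bush standing on its flange inside the ring of curbs. The plain square block with one hole and the small collar do not belong to the kit: leave them where they lie.

Things in the scene. Friction and masses are not known exactly. Their poses are not given: they have to be found in the camera images.
- die_center (a point): Crimp die: grey steel block 32 x 48 mm (its x by y), body 30 mm high, with a notch and two black screw heads on top (33 mm over all), lying loose on the bench on its flat underside; about 0.3 kg. The point is the block's centre, 15 mm above its underside; z up, y along the 48 mm side. Grasp across the 32 mm width.
- gauge_center (a point): Go/no-go pin gauge: slim bright bar 90 mm long, 14 mm wide, 12 mm high, with a thicker grip in the middle and a thin pin at each end, lying loose on the bench; about 0.08 kg. The point is its centre, 6 mm above its underside; x along its length. Grasp across the width at the middle.
- collar_center (a point): Large collar: plain steel ring lying flat, 54 mm outside, bore 32 mm, 20 mm high, loose; about 0.16 kg. The point is on its axis, 10 mm above its underside; z is the axis. Grasp across the 54 mm outside.
- bush_center (a point): Flanged bush: steel sleeve standing on its flange, loose; flange 44 mm across and 8 mm thick at the bottom, above it a body 28 mm across, 38 mm high over all, black hole in the top; about 0.15 kg. The point is on its axis, 19 mm above its underside; z is the axis, upward. Grasp the body above the flange.
- blank_center (a point): Look-alike, not of the kit: plain square steel block 36 x 36 x 22 mm with one black round hole in the middle of its top and no screws, loose. The point is its centre. To be left where it lies.
- small_collar_center (a point): Look-alike, not of the kit: small steel ring, 38 mm outside, bore 20 mm, 20 mm high, loose. The point is on its axis, 10 mm above its underside. To be left where it lies.
- die_nest_floor (a point): Rectangular nest for the die: four grey L-shaped corner curbs, 7 mm high, round an area 49 mm (x) by 66 mm (y); the die's 48 mm side lies along the nest's y. Long sides open for fingers over 42 mm. On a fixed black insert 83 x 111 mm (x by y), one of four, two by two, in a flat tray 180 x 234 mm with a 13 mm rim; they swap places. Point: centre of the nest floor, 10 mm above the bench; y along the longer side.
- gauge_nest_floor (a point): Long nest for the gauge: four grey L-shaped corner curbs, 7 mm high, round an area 31 mm (x) by 102 mm (y); the gauge lies along the nest's y. Long sides open for fingers over 62 mm. On a fixed black insert 83 x 111 mm (x by y), one of four, two by two, in a flat tray 180 x 234 mm with a 13 mm rim; they swap places. Point: centre of the nest floor, 10 mm above the bench; y along the longer side.
- post_nest_floor (a point): Post nest for the large collar: one grey upright post at the centre, 14 mm thick, 17 mm high above the floor; the collar goes over it and lies flat on the floor. On a fixed black insert 83 x 111 mm (x by y), one of four, two by two, in a flat tray 180 x 234 mm with a 13 mm rim; they swap places. Point: centre of the nest floor, 10 mm above the bench; y along the longer side.
- ring_nest_floor (a point): Ring nest for the flanged bush: grey curbs, 7 mm high, in a broken circle of 63 mm inside diameter; the flange stands inside it on the floor. Behind the tray, from x = 0.62 m on, stands the tall press. On a fixed black insert 83 x 111 mm (x by y), one of four, two by two, in a flat tray 180 x 234 mm with a 13 mm rim; they swap places. Point: centre of the nest floor, 10 mm above the bench; y along the longer side.
There are look-alikes about, which are no part of the job. What is shaped like the part that bears die_center but green is not meant.

How it is judged (in metres and radians):
At the end, for the whole second after the job is handed in: The four pieces rest released on their own nest floors (height within 4 mm), centres within 14 mm (die, gauge), 12 mm (collar), 13 mm (bush), die and gauge lengthwise within 0.35 rad, die and bush upright within 0.12 rad; square block and small collar within 30 mm of where they lay (horizontal distance between die_center and die_nest_floor below 0.014 m and z of die_center in the frame of die_nest_floor between 0.011 and 0.019 m and linear speed of each of die, gauge, collar, bush below 0.02 m/s and angular speed of each of die, gauge, collar, bush below 0.3 rad/s and angle between the y axis of die_center and the y axis of die_nest_floor, either way round below 0.35 rad and angle between each of die_center, bush_center's own z axis and vertical below 0.12 rad and horizontal distance between gauge_center and gauge_nest_floor below 0.014 m and z of gauge_center in the frame of gauge_nest_floor between 0.002 and 0.01 m and angle between the x axis of gauge_center and the y axis of gauge_nest_floor, either way round below 0.35 rad and horizontal distance between collar_center and post_nest_floor below 0.012 m and z of collar_center in the frame of post_nest_floor between 0.006 and 0.014 m and horizontal distance between bush_center and ring_nest_floor below 0.013 m and z of bush_center in the frame of ring_nest_floor between 0.015 and 0.023 m and distance of each of blank_center, small_collar_center from where it was at the start of the episode below 0.03 m); the robot touches nothing.
It fails at once if a look-alike is moved by more than 30 mm (distance of any of blank_center, small_collar_center from where it was at the start of the episode above 0.03 m).
It also fails if it takes over 125 s, if anything falls off the work surface, if the arm or the gripper's body presses on something with over 40 N, if the wrist force passes 120 N, or if a joint passes its speed limit or range.

## Working session

There is one attempt and no reset: what is moved stays moved. The work goes in short steps, Python scripts to look and compute and a tool call to move; the robot and the scene stay as the last step left them, time stands still between calls to the robot, and variables do not carry over. Pictures are saved under pics/ and viewed, at most 14 in all, crops included, and the job is handed in when it is done.

Besides the shell and the picture viewer there is one more tool, called after "Request:" in YAML: its name, and indented under it one key for each argument. play_rows: Moves the arm, as the interface text tells. Its arguments: {"type":"object","properties":{"dp":{"type":"array"},"yaw":{"type":"array"},"gripper":{"type":"number"}},"required":["dp","yaw"]}

```bash
mkdir -p pics; ls; cat > h.py <<'E'
import numpy as np, cv2
from workcell import ctrl, viewer, ticket, models
from scipy.spatial.transform import Rotation as R
def shot(name):
    o=ctrl.get_obs(); im=viewer.get_image(name)
    if 'T' in im: T=np.array(im['T'])
    else:
        W=np.eye(4); W[:3,:3]=R.from_rotvec(o['orientation']).as_matrix(); W[:3,3]=o['ee_pos']; T=W@np.array(im['hand_eye'])
    im['W']=T; return im
def K(im): return np.array([[im['fx'],0,im['cx']],[0,im['fy'],im['cy']],[0,0,1.]])
def ray(im,px):
    u=cv2.undistortPoints(np.array(px,float).reshape(-1,1,2),K(im),np.array(im['dist_coeffs'],float)).reshape(-1,2)
    d=np.c_[u[:,0],-u[:,1],-np.ones(len(u))]
    return im['W'][:3,3], d@im['W'][:3,:3].T, d
def onz(im,px,z):
    c,d,_=ray(im,px); return c+d*((z-c[2])/d[:,2])[:,None]
def cloud(im):
    h,w=im['range_z'].shape; g=np.stack(np.meshgrid(np.arange(w),np.arange(h)),-1).reshape(-1,2)
    c,d,_=ray(im,g); P=c+d*im['range_z'].reshape(-1,1); P[im['range_z'].reshape(-1)==0]=np.nan; return P.reshape(h,w,3)
def save(im,n): cv2.imwrite('pics/'+n,cv2.cvtColor(im['pixels'],cv2.COLOR_RGB2BGR))
E
python3 - <<'E'
from h import *
ims=[shot(n) for n in('scene','side')]
for n,im in zip(('scene','side'),ims):
    save(im,n+'0.png'); print(n,im['W'][:3,3].round(),im['fx'],im['dist_coeffs'])
    for k,z in dict(die_center=15,gauge_center=6,collar_center=10,bush_center=19,blank_center=11,small_collar_center=10,die_nest_floor=10,gauge_nest_floor=10,post_nest_floor=10,ring_nest_floor=10).items():
        for r in models.landmark_of(im,k)[:3]: print(k,round(r['conf'],2),np.round(r['location']),onz(im,[r['location']],z)[0].round(1))
E
```

```text
pics
scene [-242. 1155.  969.] 580.5660491712013 [-0.01270842  0.          0.          0.          0.        ]
die_center 0.71 [378. 213.] [ 397.4 -193.8   15. ]
die_center 0.49 [385. 193.] [ 432.8 -308.5   15. ]
gauge_center 0.7 [208. 323.] [531.9 435.9   6. ]
collar_center 0.57 [284. 294.] [433.4 257.8  10. ]
bush_center 0.44 [362. 175.] [ 550.  -370.9   19. ]
blank_center 0.81 [252. 324.] [436.6 386.9  11. ]
small_collar_center 0.44 [396. 178.] [ 447.2 -419.1   10. ]
die_nest_floor 0.77 [339. 240.] [432.6 -15.9  10. ]
gauge_nest_floor 0.65 [292. 252.] [514.9  99.7  10. ]
post_nest_floor 0.7 [320. 261.] [427.5  96.6  10. ]
ring_nest_floor 0.71 [313. 231.] [519.6 -15.3  10. ]
ring_nest_floor 0.29 [342. 238.] [431.4 -28.7  10. ]
side [  -7. -913.  826.] 440.3021269778439 [-0.0142329  0.         0.         0.         0.       ]
die_center 0.73 [364. 318.] [ 424.2 -296.6   15. ]
collar_center 0.45 [278. 204.] [422.4 275.9  10. ]
bush_center 0.73 [300. 234.] [416.8  78.6  19. ]
bush_center 0.51 [418. 325.] [ 527.7 -377.    19. ]
blank_center 0.6 [267. 191.] [417.7 373.9  11. ]
blank_center 0.37 [417. 324.] [ 531.8 -367.6   11. ]
small_collar_center 0.72 [396. 352.] [ 440.1 -413.9   10. ]
post_nest_floor 0.58 [299. 234.] [417.6  89.8  10. ]
ring_nest_floor 0.33 [399. 353.] [ 442.7 -419.9   10. ]
```

View pics/scene0.png

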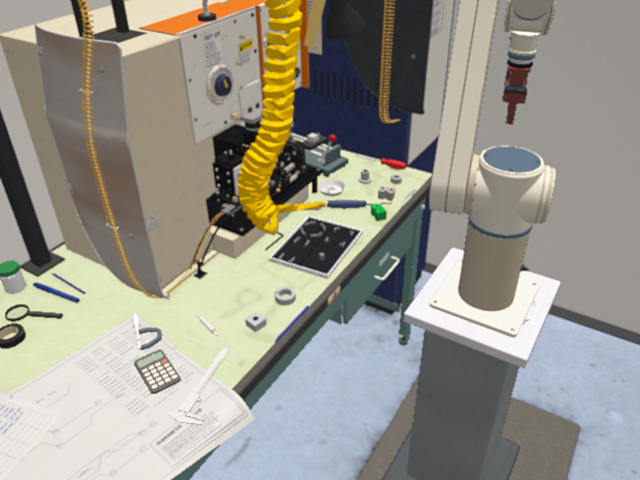

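View pics/side0.png

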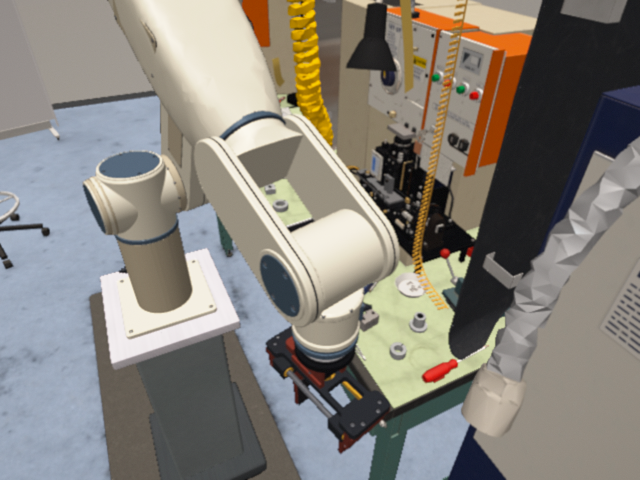

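The scene picture shows the grey die at (386,193) and the green look-alike at (378,213). It also shows the bush (365,176), small collar (396,179), tray (318,245), large collar (285,296), blank (256,320) and gauge (208,325). The side picture shows the die (368,317), bush (418,322) and small collar (398,351), with a dark column beyond them.

```bash
python3 - <<'E'
from h import *
G=np.full((16,24),-9)
for n in('scene','side'):
    im=shot(n);P=cloud(im).reshape(-1,3);P=P[~np.isnan(P[:,0])]
    P=P[(P[:,0]>300)&(P[:,0]<700)&(P[:,1]>-540)&(P[:,1]<540)&(P[:,2]>-50)&(P[:,2]<450)]
    i=((P[:,0]-300)//25).astype(int);j=((P[:,1]+540)//45).astype(int)
    np.maximum.at(G,(i,j),P[:,2].astype(int))
print('y',[-540+45*j for j in range(24)])
for i in range(16): print(300+25*i,' '.join('%4d'%v for v in G[i]))
o=ctrl.get_obs(); print(R.from_rotvec(o['orientation']).as_matrix().round(3), o['width'])
w=shot('wrist'); print(w['hand_eye'],w['fx']); save(w,'w0.png')
E
```

```text
y [-540, -495, -450, -405, -360, -315, -270, -225, -180, -135, -90, -45, 0, 45, 90, 135, 180, 225, 270, 315, 360, 405, 450, 495]
300   -9   -9   -9   -9   -9   -9   -9   -9   -9   -9   -9   -9   -9   -9   -9   -9   -9   -9   -9   -9   -9   -9   -9   -9
325    0   10    7    6    7   10    8    8    6    6    7    6    6    7    6    6    7    7    6    7    4    5    6    6
350    7    7    8   13   14   14    8   34   17    6    6    7    8    8   19   13    7   10   13   14   13    7    6    6
375    7    8    7    8    8    9   20   38   34    6   19   19   18   20   18   17    7   20   19    6    7    6    6    7
400    7    7   26    8   34   37   19   37   30    8   21   19   20   31   32   18    6   26   27   18   27    6    5   10
425  359   16   27   24   33   38   17   27    7    9   16   17   17   31   30   18    9   25   27   23   28    6   11   13
450  383  200  215  449   28   31   23   27    9    8   23   17   20   17   19  449  449   22   20    5   24    7    6    7
475  407  197  218  449  288    8    7   29   27    8   21   21   20   18   20  447  448  355    7    5
[... 690 characters left out ...]
 120  117  140  145  124  126   86   71    6    7    6    6   41  449   18
650  408    7   84   87  115  123   84  176  193  390  301  346  347  225  233  147  138  125   95   56   34  249  449   20
675  419    7   78   82   84  446  449  404  403  392  449  359  399  449  449  446  136  125   87   48   28  249  449   20
[[ 0.968  0.25  -0.   ]
 [ 0.25  -0.968 -0.   ]
 [-0.     0.    -1.   ]] 88.03094427368687
[[-1.25432158e-04  9.64248572e-01  2.64999389e-01  7.16480459e+01]
 [ 9.99999728e-01  3.13678427e-04 -6.68046263e-04  1.89572361e-01]
 [-7.27287247e-04  2.64999233e-01 -9.64248348e-01 -1.61941400e+02]
 [ 0.00000000e+00  0.00000000e+00  0.00000000e+00  1.00000000e+00]] 373.8662686722528
```

Request:
play_rows:
  dp:
    - [25,30,10]
    - [30,35,10]
    - [30,35,10]
    - [30,35,10]
    - [30,35,0]
    - [30,35,0]
    - [30,35,0]
    - [20,20,0]
  yaw: [0,0,0,0,0,0,0,0]

```text
t: 1.92
ee_pos: [363.6, -364.7, 259.5]
orientation: [-3.116, -0.398, -0.001]
ft_force: [-0.2, -0.1, 0.3]
width: 87.8
grasp_force: 0.0
```

```bash
cat > obst.py <<'E'
from h import *
for n in('scene','side'):
    im=shot(n);P=cloud(im).reshape(-1,3);C=im['pixels'].reshape(-1,3)
    hsv=cv2.cvtColor(im['pixels'],cv2.COLOR_RGB2HSV).reshape(-1,3)
    m=(hsv[:,0]>12)&(hsv[:,0]<30)&(hsv[:,1]>150)&(hsv[:,2]>120)&(P[:,0]>250)&(P[:,0]<750)&(P[:,2]>30)&(P[:,2]<700)&(abs(P[:,1])<600)
    Q=P[m]
    print(n)
    for a,b in((-600,-200),(0,300)):
      for z in range(30,700,50):
        q=Q[(Q[:,1]>a)&(Q[:,1]<b)&(Q[:,2]>=z)&(Q[:,2]<z+50)]
        if len(q)>3: print(z,len(q),np.percentile(q,[3,50,97],axis=0)[:,:2].round().T.tolist())
w=shot('wrist'); save(w,'w1.png')
for k,z in dict(die_center=15,bush_center=19,small_collar_center=10).items():
    for r in models.landmark_of(w,k)[:3]: print(k,round(r['conf'],2),np.round(r['location']),onz(w,[r['location']],z)[0].round(1))
E
python3 obst.py
```

```text
scene
180 22 [[470.0, 481.0, 557.0], [-543.0, -428.0, -389.0]]
230 25 [[478.0, 495.0, 575.0], [-550.0, -379.0, -367.0]]
280 47 [[475.0, 492.0, 572.0], [-547.0, -370.0, -362.0]]
330 128 [[475.0, 685.0, 702.0], [-546.0, -262.0, -254.0]]
380 145 [[475.0, 686.0, 703.0], [-379.0, -262.0, -253.0]]
430 139 [[475.0, 686.0, 704.0], [-382.0, -263.0, -252.0]]
480 171 [[476.0, 687.0, 705.0], [-379.0, -263.0, -254.0]]
530 167 [[474.0, 688.0, 705.0], [-381.0, -264.0, -253.0]]
580 23 [[474.0, 686.0, 701.0], [-383.0, -264.0, -253.0]]
30 24 [[589.0, 594.0, 636.0], [0.0, 12.0, 107.0]]
80 108 [[560.0, 592.0, 731.0], [4.0, 52.0, 224.0]]
130 199 [[486.0, 503.0, 676.0], [119.0, 208.0, 240.0]]
180 477 [[482.0, 503.0, 550.0], [200.0, 240.0, 247.0]]
230 639 [[504.0, 521.0, 566.0], [186.0, 233.0, 244.0]]
280 557 [[497.0, 520.0, 561.0], [188.0, 231.0, 238.0]]
330 659 [[473.0, 507.0, 547.0], [185.0, 219.0, 233.0]]
380 653 [[460.0, 482.0, 523.0], [163.0, 204.0, 216.0]]
430 671 [[454.0, 473.0, 510.0], [148.0, 193.0, 205.0]]
480 640 [[449.0, 466.0, 512.0], [141.0, 186.0, 201.0]]
530 753 [[442.0, 462.0, 501.0], [14
[... 874 characters left out ...]
]]
80 87 [[525.0, 551.0, 674.0], [103.0, 121.0, 265.0]]
130 258 [[487.0, 508.0, 549.0], [126.0, 180.0, 223.0]]
180 298 [[481.0, 508.0, 552.0], [183.0, 190.0, 229.0]]
230 358 [[506.0, 526.0, 569.0], [175.0, 184.0, 224.0]]
280 194 [[497.0, 513.0, 547.0], [174.0, 182.0, 212.0]]
330 15 [[489.0, 492.0, 498.0], [174.0, 184.0, 208.0]]
480 30 [[706.0, 708.0, 710.0], [1.0, 9.0, 20.0]]
580 206 [[458.0, 487.0, 748.0], [10.0, 140.0, 181.0]]
630 146 [[446.0, 471.0, 488.0], [129.0, 136.0, 186.0]]
die_center 0.96 [169. 133.] [ 399.8 -193.6   15. ]
die_center 0.77 [281. 134.] [ 429.1 -306.4   15. ]
bush_center 0.87 [367.  37.] [ 537.1 -366.2   19. ]
small_collar_center 0.7 [385. 145.] [ 445.5 -414.8   10. ]
```

View pics/w1.png

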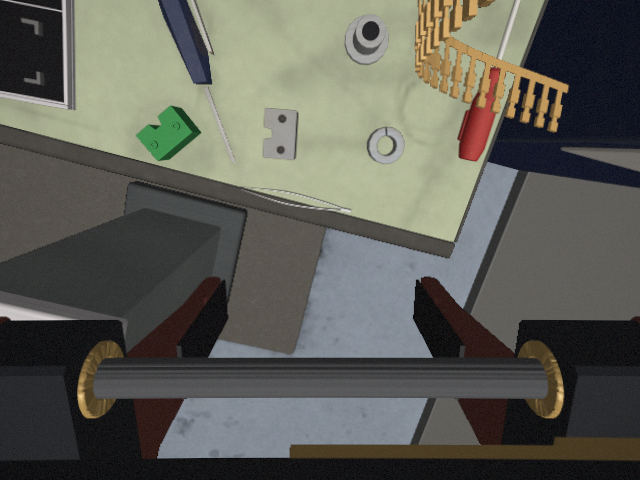

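The wrist picture shows the grey die with two black screws at (281,134), the green look-alike at (168,133), the bush at (367,38) and the small collar at (386,145). The die meant is the grey one at (281,134). The orange chain hangs at (430–565, 0–130), close to the bush, so I need to check how far the arm and gripper stick out.

```bash
python3 - <<'E'
from h import *
o=ctrl.get_obs();Rm=R.from_rotvec(o['orientation']).as_matrix();p=np.array(o['ee_pos'])
A=[];Ch=[]
for n in('scene','side'):
    im=shot(n);P=cloud(im).reshape(-1,3)
    hsv=cv2.cvtColor(im['pixels'],cv2.COLOR_RGB2HSV).reshape(-1,3)
    m=(hsv[:,0]>8)&(hsv[:,0]<30)&(hsv[:,1]>110)&(hsv[:,2]>90)&(P[:,0]>440)&(P[:,0]<600)&(P[:,1]>-560)&(P[:,1]<-330)&(P[:,2]>60)
    Ch.append(P[m]);A.append((P-p)@Rm)
A=np.vstack(A);Ch=np.vstack(Ch)
A=A[~np.isnan(A[:,0])]; A=A[(abs(A[:,0])<200)&(abs(A[:,1])<160)]
print('arm: height above TCP, n, x range, y range (tool)')
for z in range(0,480,30):
    q=A[(-A[:,2]>=z)&(-A[:,2]<z+30)]
    if len(q)>5: print(z,len(q),np.percentile(q[:,0],[1,99]).round(),np.percentile(q[:,1],[1,99]).round())
print('chain by y')
for y in range(-560,-340,20):
    q=Ch[(Ch[:,1]>=y)&(Ch[:,1]<y+20)]
    if len(q)>3: print(y,len(q),'x',np.percentile(q[:,0],[2,50,98]).round(),'z',np.percentile(q[:,2],[0,2,50,98]).round())
w=shot('wrist'); P=cloud(w)
for n,(u,v) in dict(die=(281,134),bush=(367,30),scol=(378,145)).items(): print(n,P[v-12:v+13,u-12:u+13].reshape(-1,3)[np.argsort(P[v-12:v+13,u-12:u+13,2].ravel())[-60:]].mean(0).round(1))
c=w['pixels'][60:210,200:440]; save({'pixels':cv2.resize(c,None,fx=3,fy=3,interpolation=2)},'w1c.png')
E
```

```text
arm: height above TCP, n, x range, y range (tool)
0 470 [-15. 129.] [-57.  52.]
30 428 [-14. 130.] [-60.  54.]
60 491 [-36. 130.] [-85.  80.]
90 1618 [-36. 128.] [-89.  87.]
120 1858 [-35. 128.] [-89.  87.]
150 843 [-39. 129.] [-44.  39.]
180 859 [-42. 129.] [-39.  39.]
210 1164 [-41. 129.] [-41.  40.]
240 902 [-59. 128.] [-42.  41.]
270 1446 [-84. 128.] [-78.  62.]
300 2793 [-107.  193.] [-156.   65.]
330 4240 [-124.  126.] [-148.   56.]
360 3473 [-136.  124.] [-150.   35.]
390 2846 [-150.  125.] [-158.   35.]
420 2088 [-154.  126.] [-159.   35.]
450 753 [-155.  127.] [-159.   36.]
chain by y
-560 342 x [550. 567. 586.] z [210. 220. 367. 536.]
-540 20 x [550. 560. 580.] z [239. 244. 341. 530.]
-480 56 x [471. 485. 499.] z [185. 186. 192. 198.]
-460 49 x [470. 484. 497.] z [189. 191. 196. 202.]
-440 43 x [474. 487. 499.] z [193. 194. 200. 205.]
-420 46 x [472. 486. 498.] z [199. 200. 207. 219.]
-400 131 x [471. 481. 497.] z [211. 212. 230. 549.]
-380 2008 x [469. 483. 496.] z [226. 246. 487. 709.]
die [nan nan nan]
bush [nan nan nan]
scol [nan nan nan]
```

View pics/w1c.png

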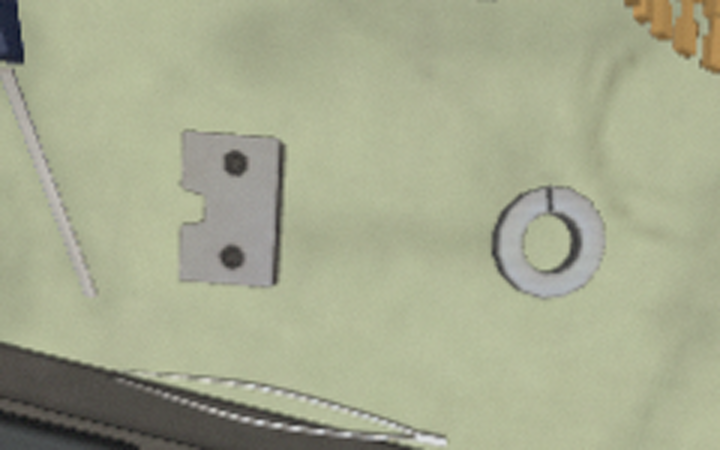

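The enlarged crop confirms the die: a grey block with two black screws and a notch at (232,207), beside the split small ring at (548,242). Next I measure exact poses from the cloud.

```bash
cat >> h.py <<'E'
def seg(im,xy,zlo,zhi,r):
    P=cloud(im).reshape(-1,3); P=P[~np.isnan(P[:,0])]
    b=P[(np.hypot(P[:,0]-xy[0],P[:,1]-xy[1])<r)]
    q=b[(b[:,2]>zlo)&(b[:,2]<zhi)]
    rc=cv2.minAreaRect(q[:,:2].astype(np.float32)); cc=cv2.minEnclosingCircle(q[:,:2].astype(np.float32))
    return dict(n=len(q),mean=q.mean(0).round(1),ztop=np.percentile(q[:,2],[50,95]).round(1),zbench=np.percentile(b[:,2],10).round(1),rect=[np.round(x,1) for x in rc],circ=[np.round(x,1) for x in cc])
E
python3 - <<'E'
from h import *
w=shot('wrist')
for n,xy,a,b,r in(('die',(429,-306),22,45,40),('bush',(537,-366),28,50,30),('flange',(537,-366),4,16,32),('scol',(446,-415),14,30,30)): print(n,seg(w,xy,a,b,r))
E
```

```text
die {'n': 1530, 'mean': array([ 429.4, -306.8,   30. ]), 'ztop': array([29.9, 31.8]), 'zbench': np.float64(-1.0), 'rect': [array([ 428.7, -305.6]), array([47.7, 33. ]), np.float64(10.3)], 'circ': [array([ 428.8, -305.7]), np.float64(28.3)]}
bush {'n': 855, 'mean': array([ 537. , -366.8,   37.6]), 'ztop': array([38. , 39.4]), 'zbench': np.float64(-0.6), 'rect': [array([ 537.8, -366.9]), array([26.6, 27.1]), np.float64(12.0)], 'circ': [array([ 538. , -366.9]), np.float64(13.8)]}
flange {'n': 788, 'mean': array([ 530.8, -366.1,    8.1]), 'ztop': array([ 8. , 10.5]), 'zbench': np.float64(-0.7), 'rect': [array([ 536. , -366.6]), array([42.7, 39.8]), np.float64(81.3)], 'circ': [array([ 537.6, -367.3]), np.float64(22.0)]}
scol {'n': 789, 'mean': array([ 445.9, -414.5,   19.5]), 'ztop': array([19.7, 21.1]), 'zbench': np.float64(-0.9), 'rect': [array([ 445.9, -414.7]), array([36. , 36.8]), np.float64(14.0)], 'circ': [array([ 445.8, -414.8]), np.float64(18.8)]}
```

Request:
play_rows:
  dp:
    - [11,27,-20]
    - [10,28,-30]
    - [0,0,-40]
    - [0,0,-40]
    - [0,0,-40]
    - [0,0,-38]
    - [0,0,0]
  yaw: [-4.2,0,0,0,0,0,0]
  gripper: 0.43

```text
t: 3.0
ee_pos: [378.8, -310.0, 45.1]
orientation: [-3.12, -0.279, 0.014]
ft_force: [-1.4, 0.8, 0.1]
width: 50.4
grasp_force: 0.0
```

Request:
play_rows:
  dp:
    - [25,2,0]
    - [25,2,0]
    - [0,0,0]
    - [0,0,0]
  yaw: [0,0,0,0]

```text
t: 3.33
ee_pos: [434.5, -309.8, 53.5]
orientation: [3.127, 0.282, 0.003]
ft_force: [-0.2, 0.7, 0.1]
width: 49.8
grasp_force: 0.0
```

```bash
python3 - <<'E'
from h import *
o=ctrl.get_obs(); print(o['ee_pos'],R.from_rotvec(o['orientation']).as_matrix().round(3).tolist(),o['ft_force'])
w=shot('wrist'); print(seg(w,(429,-306),22,40,40)); print(ctrl.get_obs()['ee_pos'])
E
```

```text
[ 434.50589053 -309.84701031   53.4555212 ] [[0.984, 0.179, 0.002], [0.179, -0.984, -0.002], [0.002, 0.002, -1.0]] [-0.23987345  0.7064714   0.10764158]
{'n': 5001, 'mean': array([ 430.7, -305.7,   29.7]), 'ztop': array([29.8, 31.8]), 'zbench': np.float64(0.2), 'rect': [array([ 428.7, -305.5]), array([48.5, 32. ]), np.float64(10.2)], 'circ': [array([ 428.7, -305.6]), np.float64(28.5)]}
[ 433.33962594 -309.43871262   53.15690373]
```

Request:
play_rows:
  dp:
    - [-2,2,-10]
    - [-2,1,-10]
    - [0,0,0]
    - [0,0,0]
  yaw: [0,0,0,0]

```text
t: 3.72
ee_pos: [427.6, -305.3, 30.7]
orientation: [-3.127, -0.28, 0.003]
ft_force: [-0.5, 0.7, -0.3]
width: 50.0
grasp_force: 0.0
```

Request:
play_rows:
  dp:
    - [1,0,-13]
    - [0,0,-12]
    - [0,0,0]
    - [0,0,0]
  yaw: [0,0,0,0]

```text
t: 4.05
ee_pos: [429.3, -305.3, 5.3]
orientation: [-3.127, -0.281, 0.003]
ft_force: [0.3, -0.6, -0.0]
width: 50.3
grasp_force: 0.0
```

Request:
play_rows:
  dp:
    - [0,0,0]
    - [0,0,0]
    - [0,0,0]
    - [0,0,0]
    - [0,0,0]
    - [0,0,0]
  yaw: [0,0,0,0,0,0]
  gripper: 1

```text
t: 4.55
ee_pos: [430.2, -305.9, 6.9]
orientation: [3.129, 0.282, 0.001]
ft_force: [-0.8, 0.3, 0.7]
width: 31.8
grasp_force: 30.0
```

Request:
play_rows:
  dp:
    - [-8,8,20]
    - [-10,20,20]
    - [-6,30,20]
    - [0,35,15]
    - [5,35,10]
    - [5,35,0]
    - [5,35,0]
    - [0,0,0]
  yaw: [0,6.5,6.5,6.5,6.5,6.5,6.5,6.5]

```text
t: 5.22
ee_pos: [420.7, -103.3, 91.8]
orientation: [-2.769, -1.482, -0.0]
ft_force: [0.7, -0.8, -2.8]
width: 31.8
grasp_force: 30.0
```

Request:
play_rows:
  dp:
    - [0,25,20]
    - [0,25,20]
    - [0,20,20]
    - [0,10,0]
    - [0,0,0]
    - [0,0,0]
    - [0,0,0]
  yaw: [6.5,6.5,6.5,6.5,6.5,1.8,0]

```text
t: 5.8
ee_pos: [420.8, -27.5, 151.7]
orientation: [2.218, 2.225, 0.0]
ft_force: [0.0, 1.5, -2.9]
width: 31.9
grasp_force: 30.0
```

```bash
python3 - <<'E'
from h import *
o=ctrl.get_obs(); print(o['ee_pos'],o['qpos'],R.from_rotvec(o['orientation']).as_matrix()[:,0].round(3),o['width'],o['grasp_force'])
w=shot('wrist'); save(w,'w2.png')
for k in('die_nest_floor','gauge_nest_floor','post_nest_floor','ring_nest_floor'):
    for r in models.landmark_of(w,k)[:2]: print(k,round(r['conf'],2),np.round(r['location']),onz(w,[r['location']],10)[0].round(1))
E
```

```text
[420.80021013 -27.49537827 151.68518909] [-9.34325867e-02  2.40080302e-01  2.11730800e+00 -7.39905023e-05
  7.84089912e-01 -9.67672410e-02] [-0.003  1.    -0.   ] 31.94063880198751 29.998860955238342
die_nest_floor 0.93 [342. 224.] [438.8 -23.5  10. ]
gauge_nest_floor 0.72 [447.  66.] [514.1  96.8  10. ]
post_nest_floor 0.67 [332.  80.] [428.9  86.9  10. ]
ring_nest_floor 0.72 [443. 210.] [521.4 -12.1  10. ]
```

View pics/w2.png

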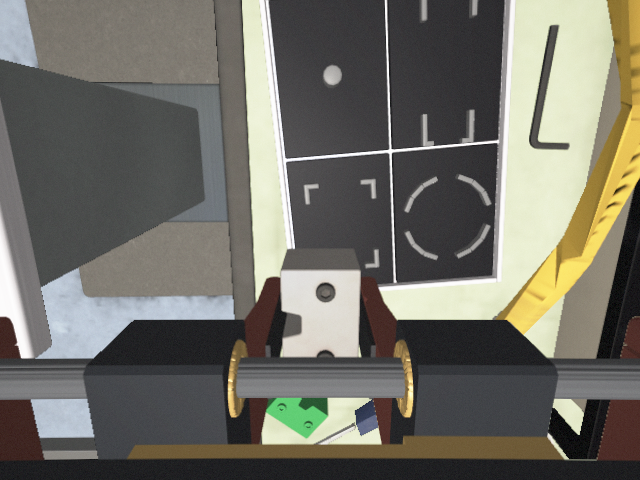

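The wrist picture shows the gripped die at (320,300). The die nest is lower left at about (338,224), the post at (332,75), the gauge nest upper right (447,70) and the ring nest (447,217). The yellow hose passes at the right edge. I'll get the tray pose from its divider lines.

```bash
python3 - <<'E'
from h import *
w=shot('wrist')
z=10
p=onz(w,[(386,0),(395,282),(287,160),(497,143),(391,152),(332,75)],z); print(p.round(1))
v=p[0]-p[1]; h=p[3]-p[2]; print('ang v from y',np.degrees(np.arctan2(-v[0],v[1])),'h from x',np.degrees(np.arctan2(h[1],h[0])))
# curbs by depth : z 14..20
P=cloud(w).reshape(-1,3);C=cv2.cvtColor(w['pixels'],cv2.COLOR_RGB2GRAY).reshape(-1)
m=(P[:,2]>14.5)&(P[:,2]<20)
q=P[m&(abs(P[:,0]-521)<45)&(abs(P[:,1]+14)<45)]
g=P[m&(np.hypot(P[:,0]-521,P[:,1]+14)<40)]
from scipy.optimize import least_squares
s=least_squares(lambda t:np.hypot(g[:,0]-t[0],g[:,1]-t[1])-t[2],[521,-14,33],loss='soft_l1');print('ring',s.x,len(g))
t=P[(P[:,2]>22)&(P[:,2]<32)&(np.hypot(P[:,0]-429,P[:,1]-90)<30)];print('post',t.mean(0),len(t),np.ptp(t,axis=0))
d=P[m&(abs(P[:,0]-436)<40)&(abs(P[:,1]+18)<45)]
print('die curbs',np.percentile(d,[0,1,99,100],axis=0).round(1),len(d))
print('floor z',np.median(P[(abs(P[:,0]-521)<15)&(abs(P[:,1]+14)<15)][:,2]))
hh=P[(P[:,2]>60)&(P[:,0]>480)&(P[:,1]>-60)&(P[:,1]<200)]
for zz in range(60,240,20):
    k=hh[(hh[:,2]>=zz)&(hh[:,2]<zz+20)]
    for y in range(-60,200,40):
        kk=k[(k[:,1]>=y)&(k[:,1]<y+40)]
        if len(kk)>5: print('hose z',zz,'y',y,'xmin',np.percentile(kk[:,0],[1,50]).round())
E
```

```text
[[467.  138.5  10. ]
 [485.1 -75.7  10. ]
 [394.   27.8  10. ]
 [558.4  40.5  10. ]
 [476.1  33.9  10. ]
 [429.1  89.7  10. ]]
ang v from y 4.84473053184313 h from x 4.432766310869998
ring [522.36004526 -16.44534593  33.40187521] 968
post [428.42875076  87.51738916  26.58681355] 326 [13.5421827  13.72325431  6.72756743]
die curbs [[407.4 -59.   14.5]
 [407.5 -58.7  14.6]
 [469.4  14.4  18.4]
 [469.8  15.   19.2]] 448
floor z 9.913166473079144
hose z 60 y -60 xmin [597. 623.]
hose z 60 y -20 xmin [592. 598.]
hose z 60 y 20 xmin [590. 592.]
hose z 80 y -60 xmin [622. 625.]
hose z 80 y -20 xmin [590. 596.]
hose z 80 y 20 xmin [584. 590.]
hose z 80 y 60 xmin [570. 578.]
hose z 100 y 20 xmin [582. 586.]
hose z 100 y 60 xmin [559. 570.]
hose z 100 y 100 xmin [556. 560.]
hose z 120 y 60 xmin [557. 561.]
hose z 120 y 100 xmin [555. 557.]
hose z 220 y -60 xmin [492. 493.]
hose z 220 y -20 xmin [492. 493.]
```

Request:
play_rows:
  dp:
    - [8,3,-20]
    - [8,3,-30]
    - [0,0,-30]
    - [0,0,-20]
    - [0,0,0]
    - [0,0,0]
    - [0,0,0]
  yaw: [2.2,2.2,0,0,0,0,0]

```text
t: 6.68
ee_pos: [437.6, -22.0, 52.3]
orientation: [2.133, 2.306, 0.001]
ft_force: [0.1, 0.5, -2.3]
width: 32.0
grasp_force: 30.0
```

Request:
play_rows:
  dp:
    - [0,0,-12]
    - [0,0,-12]
    - [0,0,-7]
    - [0,0,-3]
    - [0,0,0]
    - [0,0,0]
  yaw: [0,0,0,0,0,0]

```text
t: 7.18
ee_pos: [437.5, -21.9, 18.2]
orientation: [2.133, 2.306, 0.001]
ft_force: [0.2, -0.6, -3.3]
width: 31.5
grasp_force: 30.0
```

Request:
play_rows:
  dp:
    - [0,0,-1]
    - [0,0,0]
    - [0,0,0]
  yaw: [0,0,0]

```text
t: 7.43
ee_pos: [437.3, -21.9, 16.9]
orientation: [2.133, 2.306, 0.001]
ft_force: [-0.1, 1.1, -2.9]
width: 32.0
grasp_force: 30.0
```

Request:
play_rows:
  dp:
    - [0,0,0]
    - [0,0,0]
    - [0,0,0]
    - [0,0,20]
    - [0,0,35]
    - [0,0,35]
    - [0,0,30]
    - [0,0,0]
  yaw: [0,0,0,0,0,0,0,0]
  gripper: 0.43

```text
t: 8.1
ee_pos: [440.4, -22.1, 141.5]
orientation: [2.128, 2.301, 0.009]
ft_force: [0.8, -0.5, -0.1]
width: 49.9
grasp_force: 0.0
```

Request:
play_rows:
  dp:
    - [18,29,0]
    - [18,29,0]
    - [18,29,0]
    - [18,29,-10]
    - [0,0,-20]
    - [0,0,-20]
    - [0,0,0]
    - [0,0,0]
  yaw: [0,0,0,0,0,0,0,0]

```text
t: 8.77
ee_pos: [507.8, 94.1, 85.4]
orientation: [-2.131, -2.305, 0.004]
ft_force: [-0.1, 0.7, 0.5]
width: 49.9
grasp_force: 0.0
```

```bash
python3 - <<'E'
from h import *
o=ctrl.get_obs(); print(o['ee_pos'],o['ft_force'],o['qpos'])
im=shot('scene'); save({'pixels':cv2.resize(im['pixels'][120:360,180:420],None,fx=2.4,fy=2.4,interpolation=2)},'s1.png')
w=shot('wrist'); print(seg(w,(430,262),14,30,40)); save(w,'w3.png')
E
```

```text
[507.81842483  94.05985281  85.44575774] [-0.08165162  0.66555121  0.52040297] [ 1.60113869e-01  4.77438190e-01  1.95103959e+00 -2.48857405e-05
  7.16444961e-01  8.16343087e-02]h.py:26: RuntimeWarning: Mean of empty slice.
  return dict(n=len(q),mean=q.mean(0).round(1),ztop=np.percentile(q[:,2],[50,95]).round(1),zbench=np.percentile(b[:,2],10).round(1),rect=[np.round(x,1) for x in rc],circ=[np.round(x,1) for x in cc])
  ret = um.true_divide(
Traceback (most recent call last):
  File "h.py", line 26, in seg
    return dict(n=len(q),mean=q.mean(0).round(1),ztop=np.percentile(q[:,2],[50,95]).round(1),zbench=np.percentile(b[:,2],10).round(1),rect=[np.round(x,1) for x in rc],circ=[np.round(x,1) for x in cc])
                                                      ~~~~~~~~~~~~~^^^^^^^^^^^^^^^^
IndexError: index -1 is out of bounds for axis 0 with size 0
```

View pics/s1.png

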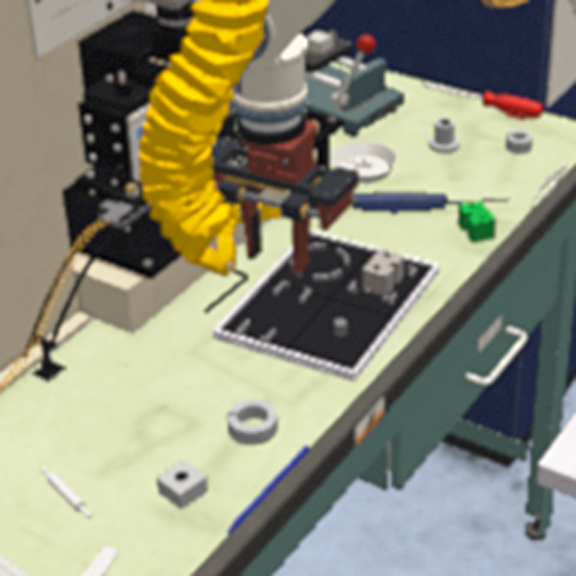

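The crop shows the die sitting in its nest at (382,272). The gripper is over the gauge nest with the yellow hose close by (210,250), so I'll lower gently here to find out whether the hose resists.

Request:
play_rows:
  dp:
    - [0,0,-10]
    - [0,0,-8]
    - [0,0,-4]
    - [0,0,0]
    - [0,0,0]
  yaw: [0,0,0,0,0]

```text
t: 9.28
ee_pos: [508.8, 94.0, 64.3]
orientation: [-2.133, -2.306, 0.001]
ft_force: [0.9, 0.1, -0.1]
width: 50.0
grasp_force: 0.0
```

Request:
play_rows:
  dp:
    - [0,0,-2]
    - [0,0,-2]
    - [0,0,-1]
    - [0,0,0]
  yaw: [0,0,0,0]

```text
t: 9.62
ee_pos: [509.0, 94.2, 59.5]
orientation: [-2.133, -2.307, 0.0]
ft_force: [-0.3, -0.3, -0.4]
width: 49.8
grasp_force: 0.0
```

Request:
play_rows:
  dp:
    - [0,0,-2]
    - [0,0,-2]
    - [0,0,-1]
    - [0,0,0]
  yaw: [0,0,0,0]

```text
t: 9.95
ee_pos: [508.9, 94.1, 54.3]
orientation: [-2.133, -2.306, 0.001]
ft_force: [-0.3, 0.1, -0.7]
width: 49.9
grasp_force: 0.0
```

Request:
play_rows:
  dp:
    - [0,0,-2]
    - [0,0,-2]
    - [0,0,-1]
    - [0,0,0]
  yaw: [0,0,0,0]

```text
t: 10.28
ee_pos: [508.8, 94.1, 49.3]
orientation: [-2.133, -2.306, 0.001]
ft_force: [-0.8, 0.4, 0.6]
width: 49.9
grasp_force: 0.0
```

Request:
play_rows:
  dp:
    - [0,0,-2]
    - [0,0,-2]
    - [0,0,-1]
    - [0,0,0]
  yaw: [0,0,0,0]

```text
t: 10.62
ee_pos: [508.9, 94.1, 44.3]
orientation: [-2.133, -2.306, 0.001]
ft_force: [-0.4, -0.2, -0.4]
width: 49.8
grasp_force: 0.0
```

Request:
play_rows:
  dp:
    - [0,0,-2]
    - [0,0,-2]
    - [0,0,-1]
    - [0,0,0]
  yaw: [0,0,0,0]

```text
t: 10.95
ee_pos: [508.9, 94.1, 39.3]
orientation: [-2.133, -2.306, 0.001]
ft_force: [0.5, -0.8, -0.1]
width: 50.1
grasp_force: 0.0
```

Request:
play_rows:
  dp:
    - [0,0,-2]
    - [0,0,-2]
    - [0,0,-1]
    - [0,0,0]
  yaw: [0,0,0,0]

```text
t: 11.28
ee_pos: [508.8, 94.1, 34.3]
orientation: [-2.133, -2.306, 0.001]
ft_force: [-0.4, -0.3, -0.8]
width: 49.9
grasp_force: 0.0
```

Request:
play_rows:
  dp:
    - [0,0,-2]
    - [0,0,-2]
    - [0,0,-1]
    - [0,0,0]
  yaw: [0,0,0,0]

```text
t: 11.62
ee_pos: [508.9, 94.1, 29.3]
orientation: [-2.133, -2.307, 0.001]
ft_force: [-0.4, 0.3, -0.1]
width: 50.1
grasp_force: 0.0
```

Request:
play_rows:
  dp:
    - [0,0,-2]
    - [0,0,-2]
    - [0,0,-1]
    - [0,0,0]
  yaw: [0,0,0,0]

```text
t: 11.95
ee_pos: [508.9, 94.1, 24.3]
orientation: [-2.133, -2.306, 0.001]
ft_force: [-0.7, 0.2, 0.5]
width: 49.9
grasp_force: 0.0
```

Request:
play_rows:
  dp:
    - [0,0,-2]
    - [0,0,-2]
    - [0,0,-1]
    - [0,0,0]
  yaw: [0,0,0,0]

```text
t: 12.28
ee_pos: [508.8, 94.1, 19.3]
orientation: [-2.133, -2.306, 0.001]
ft_force: [-0.5, 0.0, 0.4]
width: 49.9
grasp_force: 0.0
```

```bash
python3 - <<'E'
from h import *
o=ctrl.get_obs(); print(o['ee_pos'],o['ft_force'],o['joint_torque'])
im=shot('side'); save({'pixels':cv2.resize(im['pixels'][120:360,230:470],None,fx=2.4,fy=2.4,interpolation=2)},'s2.png')
E
```

```text
[508.84927805  94.14289356  19.28309789] [-0.52241935  0.01751713  0.44423423] [-5.35592262e-04 -5.10269523e+01 -1.39562586e+01  4.05928027e-02
 -3.09660612e-02  2.21383757e-04]
```

View pics/s2.png

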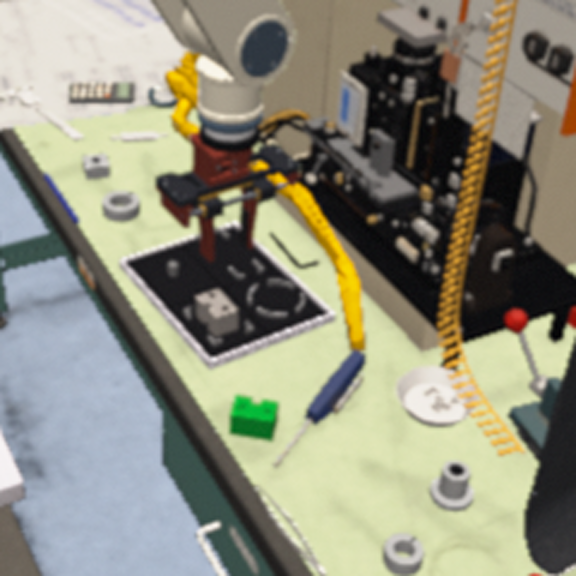

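The side crop shows the gripper body at (280,175) overlapping the yellow hose, with no force on the tool and no sideways torque at the joints. So the hose does not collide. Next is the collar.

Request:
play_rows:
  dp:
    - [0,0,30]
    - [0,0,38]
    - [-20,0,38]
    - [-25,10,30]
    - [-25,20,10]
    - [-10,20,0]
    - [0,0,0]
    - [0,0,0]
  yaw: [0,0,0,0,0,0,0,0]

```text
t: 13.0
ee_pos: [429.5, 144.8, 165.0]
orientation: [2.13, 2.308, 0.002]
ft_force: [0.1, -0.3, -0.0]
width: 49.9
grasp_force: 0.0
```

```bash
python3 - <<'E'
from h import *
print(ctrl.get_obs()['ee_pos'])
w=shot('wrist'); save(w,'w3.png')
for n,xy,a,b,r in(('col',(430,262),12,30,40),('blank',(430,385),14,32,35),('gauge',(532,436),6,20,65)):
    try: print(n,seg(w,xy,a,b,r))
    except Exception as e: print(n,'none')
for k,z in dict(collar_center=10,blank_center=11,gauge_center=6).items():
    for r in models.landmark_of(w,k)[:2]: print(k,round(r['conf'],2),np.round(r['location']),onz(w,[r['location']],z)[0].round(1))
E
```

```text
[429.5022219  144.75535517 164.96961599]
col {'n': 2866, 'mean': array([427.4, 265.8,  19.5]), 'ztop': array([19.7, 21. ]), 'zbench': np.float64(-0.9), 'rect': [array([427.5, 264.8]), array([53.2, 52.8]), np.float64(86.3)], 'circ': [array([427.4, 265.1]), np.float64(27.1)]}
blank none
gauge noneh.py:26: RuntimeWarning: Mean of empty slice.
  return dict(n=len(q),mean=q.mean(0).round(1),ztop=np.percentile(q[:,2],[50,95]).round(1),zbench=np.percentile(b[:,2],10).round(1),rect=[np.round(x,1) for x in rc],circ=[np.round(x,1) for x in cc])
  ret = um.true_divide(
```

View pics/w3.png

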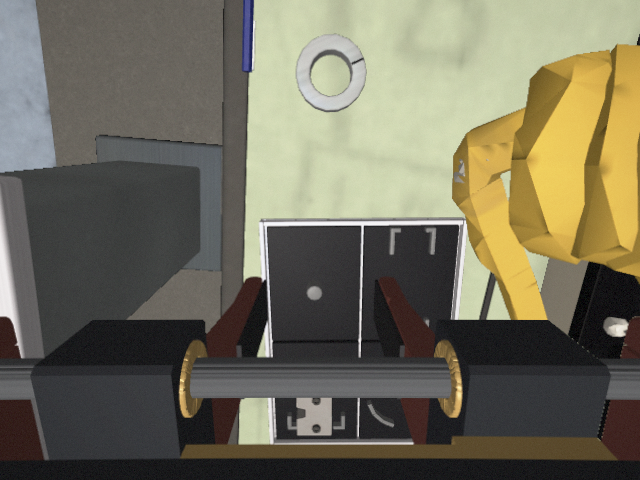

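The wrist picture shows the large collar at (331,72), 53 mm across so the right size, and the die in its nest at (315,410). Moving over the collar.

Request:
play_rows:
  dp:
    - [0,35,0]
    - [0,35,-20]
    - [0,35,-30]
    - [-2,15,-35]
    - [0,0,-30]
    - [0,0,0]
    - [0,0,0]
  yaw: [-6.4,-6.4,-6.4,-6.4,-6.4,-6.4,-6.4]
  gripper: 0.1

```text
t: 13.78
ee_pos: [426.4, 259.6, 49.3]
orientation: [2.854, 1.312, -0.009]
ft_force: [0.4, 0.3, -0.1]
width: 78.8
grasp_force: 0.0
```

Request:
play_rows:
  dp:
    - [0,0,0]
    - [0,0,0]
  yaw: [0,0]

```text
t: 13.95
ee_pos: [428.0, 260.2, 51.7]
orientation: [2.849, 1.324, -0.001]
ft_force: [0.0, 0.4, 0.1]
width: 79.2
grasp_force: 0.0
```

Request:
play_rows:
  dp:
    - [0,5,-12]
    - [-0.5,0,-15]
    - [0,0,-15]
    - [0,0,-5]
    - [0,0,0]
    - [0,0,0]
  yaw: [0,0,0,0,0,0]

```text
t: 14.45
ee_pos: [427.5, 265.5, 5.6]
orientation: [2.85, 1.322, 0.0]
ft_force: [-0.6, -0.0, -0.4]
width: 79.2
grasp_force: 0.0
```

Request:
play_rows:
  dp:
    - [0,0,0]
    - [0,0,0]
    - [0,0,0]
    - [0,0,0]
    - [0,0,0]
    - [0,0,0]
  yaw: [0,0,0,0,0,0]
  gripper: 1

```text
t: 14.95
ee_pos: [427.4, 265.9, 5.8]
orientation: [-2.851, -1.32, -0.001]
ft_force: [-0.8, -0.7, 6.1]
width: 52.8
grasp_force: 30.0
```

Request:
play_rows:
  dp:
    - [0,0,25]
    - [0,-10,30]
    - [0,-35,10]
    - [0,-38,0]
    - [0,-38,0]
    - [0,-35,0]
    - [0,-15,0]
    - [0,0,0]
  yaw: [0,0,0,0,0,0,0,0]

```text
t: 15.62
ee_pos: [426.3, 92.1, 70.2]
orientation: [-2.853, -1.315, 0.002]
ft_force: [0.6, 0.2, -1.7]
width: 52.8
grasp_force: 30.0
```

Request:
play_rows:
  dp:
    - [0,0,0]
    - [0,0,0]
  yaw: [0,0]

```text
t: 15.78
ee_pos: [427.4, 95.3, 70.4]
orientation: [-2.851, -1.32, -0.001]
ft_force: [1.1, 0.3, -1.9]
width: 52.8
grasp_force: 30.0
```

Request:
play_rows:
  dp:
    - [1,-8,0]
    - [0,0,-15]
    - [0,0,-15]
    - [0,0,0]
    - [0,0,0]
  yaw: [0,0,0,0,0]

```text
t: 16.2
ee_pos: [427.6, 87.1, 39.9]
orientation: [-2.849, -1.322, 0.003]
ft_force: [-0.4, 0.3, -1.5]
width: 52.8
grasp_force: 30.0
```

Request:
play_rows:
  dp:
    - [0,0,-8]
    - [0,0,-8]
    - [0,0,-6]
    - [0,0,0]
    - [0,0,0]
  yaw: [0,0,0,0,0]

```text
t: 16.62
ee_pos: [427.8, 86.7, 18.0]
orientation: [-2.85, -1.32, 0.002]
ft_force: [0.4, -0.3, -1.3]
width: 52.5
grasp_force: 30.0
```

Request:
play_rows:
  dp:
    - [0,0,-1.5]
    - [0,0,0]
    - [0,0,0]
  yaw: [0,0,0]

```text
t: 16.87
ee_pos: [428.3, 86.7, 17.0]
orientation: [2.851, 1.32, 0.0]
ft_force: [0.2, 0.7, -2.6]
width: 52.8
grasp_force: 30.0
```

Request:
play_rows:
  dp:
    - [0,0,0]
    - [0,0,0]
    - [0,0,10]
    - [0,5,30]
    - [0,30,38]
    - [0,38,38]
    - [0,38,0]
    - [0,35,0]
  yaw: [0,0,0,0,0,0,0,0]
  gripper: 0.2

```text
t: 17.53
ee_pos: [429.5, 222.1, 122.3]
orientation: [-2.851, -1.318, -0.009]
ft_force: [1.2, -0.6, -0.4]
width: 70.2
grasp_force: 0.0
```

Request:
play_rows:
  dp:
    - [5,30,0]
    - [5,15,0]
    - [0,0,0]
    - [0,0,0]
  yaw: [0,0,0,0]

```text
t: 17.87
ee_pos: [437.9, 265.4, 119.5]
orientation: [2.85, 1.323, 0.0]
ft_force: [-0.3, -1.2, 0.2]
width: 70.1
grasp_force: 0.0
```

```bash
python3 - <<'E' 2>/dev/null
from h import *
print(ctrl.get_obs()['ee_pos'])
w=shot('wrist'); save(w,'w4.png')
for k,z in dict(blank_center=11,gauge_center=6).items():
    for r in models.landmark_of(w,k)[:2]: print(k,round(r['conf'],2),np.round(r['location']),onz(w,[r['location']],z)[0].round(1))
for n,xy,a,b,r in(('blank',(430,385),14,32,35),('gauge',(532,436),5,20,65),('col',(428,87.5),22,40,40)):
    try: print(n,seg(w,xy,a,b,r))
    except Exception as e: print(n,'none')
E
```

```text
[437.91895258 265.3975664  119.53607603]
blank_center 0.91 [208. 121.] [432.9 378.8  11. ]
blank {'n': 3206, 'mean': array([433.6, 379. ,  21.6]), 'ztop': array([21.8, 23. ]), 'zbench': np.float64(-0.8), 'rect': [array([432.9, 379.3]), array([35.6, 36.2]), np.float64(78.2)], 'circ': [array([432.9, 379.4]), np.float64(24.6)]}
gauge none
col {'n': 682, 'mean': array([410.2,  94.4,  29.1]), 'ztop': array([29.7, 30.9]), 'zbench': np.float64(9.5), 'rect': [array([409. ,  93.3]), array([46. , 14.3]), np.float64(73.9)], 'circ': [array([415.5,  91.4]), np.float64(23.0)]}
```

View pics/w4.png

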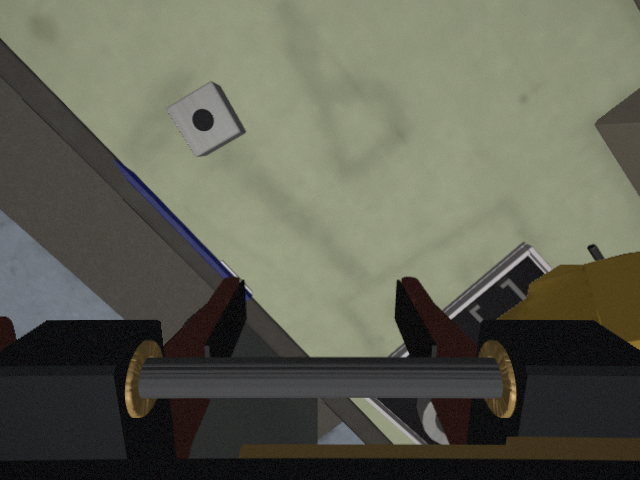

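The picture shows the blank (one hole) at (203,120). It stays where it is. The gauge is still out of view, further out, and the collar rests at its nest height. Moving closer to the gauge.

Request:
play_rows:
  dp:
    - [25,25,10]
    - [25,25,10]
    - [10,20,10]
    - [0,0,0]
    - [0,0,0]
  yaw: [0,0,0,0,0]
  gripper: 0.5

```text
t: 18.43
ee_pos: [498.6, 334.5, 149.2]
orientation: [2.851, 1.319, 0.001]
ft_force: [-0.2, -0.4, -0.6]
width: 44.7
grasp_force: 0.0
```

```bash
python3 - <<'E' 2>/dev/null
from h import *
print(ctrl.get_obs()['ee_pos'])
w=shot('wrist'); save(w,'w5.png')
for k,z in dict(gauge_center=6).items():
    for r in models.landmark_of(w,k)[:2]: print(k,round(r['conf'],2),np.round(r['location']),onz(w,[r['location']],z)[0].round(1))
for n,xy,a,b,r in(('gauge',(530,440),4,20,60),):
    try: print(n,seg(w,xy,a,b,r))
    except Exception as e: print(n,'none')
E
```

```text
[498.60387684 334.45686108 149.19870624]
gauge_center 0.56 [255.  98.] [526.3 444.4   6. ]
gauge {'n': 1748, 'mean': array([528.9, 443.3,   9.7]), 'ztop': array([10.2, 12.5]), 'zbench': np.float64(-1.1), 'rect': [array([528.8, 443.9]), array([14. , 90.2]), np.float64(71.5)], 'circ': [array([528.8, 443.8]), np.float64(45.1)]}
```

View pics/w5.png

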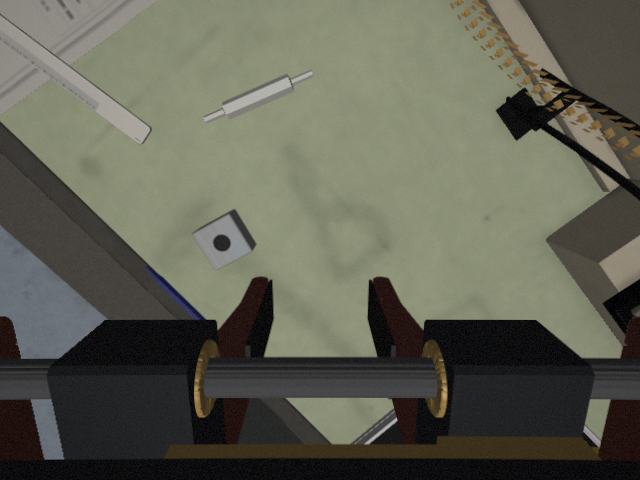

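The picture shows the gauge at (258,97), and the cloud gives its centre as (528.8, 443.8) with the long axis at −18.5°. I need to turn +112° for the grasp.

Request:
play_rows:
  dp:
    - [5,18,0]
    - [5,18,0]
    - [5,18,0]
    - [5,18,0]
    - [5,18,0]
    - [5,18,0]
    - [0,0,-10]
    - [0,0,-20]
  yaw: [7,7,7,7,7,7,7,7]

```text
t: 19.2
ee_pos: [528.8, 443.4, 120.3]
orientation: [1.889, 2.509, 0.004]
ft_force: [-0.1, -0.1, 0.7]
width: 44.2
grasp_force: 0.0
```

Request:
play_rows:
  dp:
    - [0,0,-20]
    - [0,0,-20]
    - [0,0,-20]
    - [0,0,-10]
    - [0,0,0]
    - [0,0,0]
    - [0,0,0]
    - [0,0,0]
  yaw: [7,7,7,7,7,7,7,7]

```text
t: 19.87
ee_pos: [527.0, 440.8, 48.1]
orientation: [-0.491, -3.101, 0.004]
ft_force: [0.2, -0.2, -0.0]
width: 44.0
grasp_force: 0.0
```

Request:
play_rows:
  dp:
    - [0,0,0]
    - [0,0,0]
  yaw: [0,0]

```text
t: 20.03
ee_pos: [527.5, 441.5, 48.5]
orientation: [-0.506, -3.099, 0.002]
ft_force: [0.5, -0.2, 0.1]
width: 44.2
grasp_force: 0.0
```

```bash
python3 - <<'E' 2>/dev/null
from h import *
o=ctrl.get_obs();x=R.from_rotvec(o['orientation']).as_matrix()[:,0];print(o['ee_pos'],np.degrees(np.arctan2(x[1],x[0])),o['qpos'])
w=shot('wrist')
print(seg(w,(529,444),4,20,60))
E
```

```text
[527.47110086 441.52673704  48.50663697] 161.44675613418 [ 6.79654214e-01  7.23578089e-01  1.56168514e+00 -5.62570539e-05
  8.58185996e-01 -5.67290863e-01]
{'n': 2698, 'mean': array([525.4, 445.3,   9.7]), 'ztop': array([10.1, 12.4]), 'zbench': np.float64(-0.2), 'rect': [array([528.6, 444.3]), array([13.6, 90.5]), np.float64(71.3)], 'circ': [array([528.4, 443.9]), np.float64(45.2)]}
```

Request:
play_rows:
  dp:
    - [1,2.5,-12]
    - [0,0,-15]
    - [0,0,-12]
    - [0,0,-6]
    - [0,0,0]
    - [0,0,0]
  yaw: [0,0,0,0,0,0]

```text
t: 20.58
ee_pos: [528.6, 445.1, 2.6]
orientation: [-0.5, -3.1, 0.002]
ft_force: [0.7, 0.1, -0.5]
width: 43.7
grasp_force: 0.0
```

Request:
play_rows:
  dp:
    - [0,0,0]
    - [0,0,0]
    - [0,0,0]
    - [0,0,0]
    - [0,0,0]
    - [0,0,0]
    - [0,0,0]
  yaw: [0,0,0,0,0,0,0]
  gripper: 1

```text
t: 21.17
ee_pos: [529.3, 445.6, 4.3]
orientation: [0.5, 3.101, 0.0]
ft_force: [-0.4, -0.5, 1.1]
width: 11.9
grasp_force: 30.0
```

Request:
play_rows:
  dp:
    - [0,0,25]
    - [0,-10,35]
    - [-2,-35,35]
    - [-2,-38,0]
    - [-2,-38,0]
    - [-2,-38,0]
    - [-2,-38,0]
    - [-2,-38,0]
  yaw: [0,0,-6.7,-6.7,-6.7,-6.7,-6.7,-6.7]

```text
t: 21.83
ee_pos: [517.0, 214.5, 93.7]
orientation: [1.542, 2.737, 0.0]
ft_force: [0.5, -0.4, -0.5]
width: 11.7
grasp_force: 30.0
```

Request:
play_rows:
  dp:
    - [-2,-38,0]
    - [-2,-38,0]
    - [-2,-25,0]
    - [0,-10,0]
    - [0,0,0]
    - [0,0,0]
  yaw: [-6.7,-6.7,-6.7,-6.7,0,0]

```text
t: 22.33
ee_pos: [511.7, 104.8, 93.6]
orientation: [2.126, 2.313, 0.001]
ft_force: [0.0, -0.1, -1.3]
width: 12.0
grasp_force: 30.0
```

```bash
python3 - <<'E' 2>/dev/null
from h import *
o=ctrl.get_obs();x=R.from_rotvec(o['orientation']).as_matrix()[:,0];print(o['ee_pos'],np.degrees(np.arctan2(x[1],x[0])),o['width'],o['grasp_force'])
w=shot('wrist'); save(w,'w6.png')
P=cloud(w).reshape(-1,3);g=P[(P[:,2]>14.5)&(P[:,2]<20)&(abs(P[:,0]-513)<35)&(abs(P[:,1]-94)<65)]
print('curbs',np.percentile(g,[1,99],axis=0).round(1),len(g))
g2=g[g[:,1]>94];print('far curbs',np.percentile(g2,[1,99],axis=0).round(1),len(g2))
E
```

```text
[511.69869792 104.76503596  93.61543527] 94.80399403386312 12.017474336399497 30.0001323223114
curbs [[489.6 125.7  14.9]
 [529.  149.2  18.4]] 384
far curbs [[489.6 125.7  14.9]
 [529.  149.2  18.4]] 384
```

View pics/w6.png

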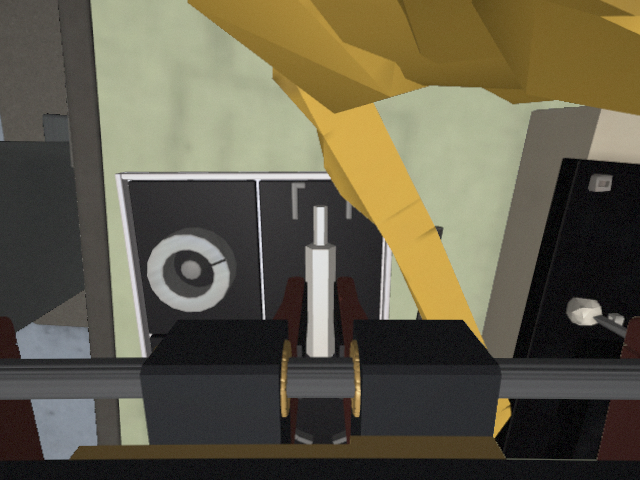

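The collar is over the post (190,270), and the gripped gauge at (320,290) is aligned with its nest; the far curbs at (297,200) match the estimate. Lowering.

Request:
play_rows:
  dp:
    - [1,-10,-10]
    - [0,0,-25]
    - [0,0,-20]
    - [0,0,0]
    - [0,0,0]
  yaw: [0,0,0,0,0]

```text
t: 22.8
ee_pos: [511.5, 95.3, 37.2]
orientation: [-2.124, -2.312, 0.004]
ft_force: [-0.4, -0.5, -0.0]
width: 12.2
grasp_force: 30.0
```

Request:
play_rows:
  dp:
    - [0,0,-10]
    - [0,0,-8]
    - [0,0,-5]
    - [0,0,0]
    - [0,0,0]
  yaw: [0,0,0,0,0]

```text
t: 23.22
ee_pos: [512.4, 95.1, 15.3]
orientation: [-2.128, -2.311, 0.0]
ft_force: [-0.2, -0.2, -1.0]
width: 11.7
grasp_force: 30.0
```

Request:
play_rows:
  dp:
    - [0,0,-1]
    - [0,0,0]
  yaw: [0,0]

```text
t: 23.38
ee_pos: [512.7, 95.1, 14.7]
orientation: [2.128, 2.31, 0.001]
ft_force: [-0.2, -0.5, -0.7]
width: 11.9
grasp_force: 30.0
```

Request:
play_rows:
  dp:
    - [0,0,0]
    - [0,0,0]
    - [0,0,0]
    - [0,0,15]
    - [0,0,30]
    - [0,0,35]
    - [0,-20,35]
    - [0,-35,10]
  yaw: [0,0,0,0,0,0,0,0]
  gripper: 0.6

```text
t: 24.05
ee_pos: [515.3, 41.6, 144.2]
orientation: [2.121, 2.311, 0.009]
ft_force: [1.3, -0.3, 0.7]
width: 35.2
grasp_force: 0.0
```

Request:
play_rows:
  dp:
    - [0,-35,10]
    - [0,-35,10]
    - [0,-30,10]
    - [0,0,0]
    - [0,0,0]
  yaw: [-6.7,-6.7,-6.7,0,0]

```text
t: 24.47
ee_pos: [512.8, -61.3, 170.1]
orientation: [2.5, 1.9, 0.002]
ft_force: [0.4, 0.7, -0.5]
width: 35.0
grasp_force: 0.0
```

```bash
cat > chk.py <<'E'
from h import *
o=ctrl.get_obs();x=R.from_rotvec(o['orientation']).as_matrix()[:,0];print(o['ee_pos'],np.degrees(np.arctan2(x[1],x[0])),o['qpos'].round(2),o['width'])
w=shot('wrist'); save(w,'w7.png')
for n,xy,a,b,r in(('die',(437,-23),32,60,40),('gauge',(513,94),18.5,30,52),('col',(428.5,87.5),28.5,40,40),('ring',(522,-16),14.5,22,40)):
    try: print(n,seg(w,xy,a,b,r))
    except Exception as e: print(n,'none')
E
python3 chk.py 2>/dev/null
```

```text
[512.75268187 -61.3021996  170.14983471] 74.47155407689597 [-0.14  0.34  1.91  0.    0.89  0.13] 35.02095785000131
die {'n': 2475, 'mean': array([438.6, -22.4,  39.7]), 'ztop': array([39.8, 41.7]), 'zbench': np.float64(9.6), 'rect': [array([437.3, -23.2]), array([33.4, 48.2]), np.float64(4.6)], 'circ': [array([436.8, -23.1]), np.float64(28.6)]}
gauge {'n': 1039, 'mean': array([512.3,  89.8,  21.1]), 'ztop': array([21.2, 22.7]), 'zbench': np.float64(8.7), 'rect': [array([507.1,  81.4]), array([35.6, 66.4]), np.float64(17.6)], 'circ': [array([506.5,  80.5]), np.float64(35.4)]}
col {'n': 2640, 'mean': array([428.2,  86.2,  29.8]), 'ztop': array([29.8, 31. ]), 'zbench': np.float64(9.2), 'rect': [array([427.8,  85.6]), array([52.8, 52.9]), np.float64(45.3)], 'circ': [array([428. ,  85.7]), np.float64(26.9)]}
ring {'n': 876, 'mean': array([523.2, -15.9,  16.7]), 'ztop': array([16.7, 18. ]), 'zbench': np.float64(10.7), 'rect': [array([523.1, -16.6]), array([68.6, 67.9]), np.float64(5.6)], 'circ': [array([523.3, -16.8]), np.float64(35.8)]}
```

View pics/w7.png

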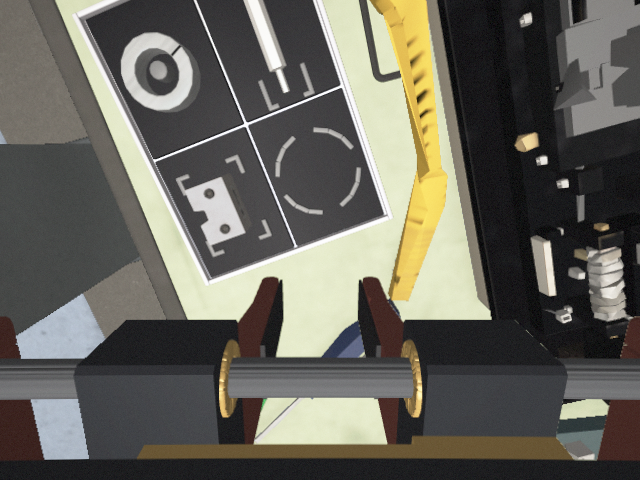

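All three placed pieces are seated: the collar (158,70), gauge (268,50) and die (218,212) are within 1–2 mm of their nest centres. The ring nest is at (318,172). Next is the bush, approached with the gripper body along y and the camera towards the base.

Request:
play_rows:
  dp:
    - [2,-28,-5]
    - [2,-28,-10]
    - [2,-28,-10]
    - [2,-28,-10]
    - [2,-28,-10]
    - [2,-28,-10]
    - [2,-28,-10]
    - [2,-25,-10]
  yaw: [6.7,6.7,6.7,6.7,6.7,6.7,6.7,6.7]
  gripper: 0.4

```text
t: 25.18
ee_pos: [528.6, -280.7, 93.1]
orientation: [-1.359, -2.831, -0.0]
ft_force: [-0.2, 0.7, -0.1]
width: 52.7
grasp_force: 0.0
```

Request:
play_rows:
  dp:
    - [0,0,-5]
    - [0,0,-5]
    - [0,0,-5]
    - [0,0,0]
    - [0,0,0]
    - [0,0,0]
    - [0,0,0]
    - [0,0,0]
  yaw: [6.7,6.7,6.7,6.7,6.7,6.7,6.7,0]

```text
t: 25.85
ee_pos: [528.6, -279.1, 78.6]
orientation: [-0.123, -3.138, -0.001]
ft_force: [-0.4, 0.2, -0.2]
width: 52.6
grasp_force: 0.0
```

```bash
python3 - <<'E' 2>/dev/null
from h import *
o=ctrl.get_obs();x=R.from_rotvec(o['orientation']).as_matrix()[:,0];print(o['ee_pos'],np.degrees(np.arctan2(x[1],x[0])),o['qpos'].round(2),o['width'],o['joint_torque'].round(1))
w=shot('side')
for n,a,b,r in(('bush',28,50,30),('flange',4,16,32)): print(seg(w,(537.5,-367),a,b,r))
E
```

```text
[ 528.58090451 -279.10242386   78.60328391] 175.51892969412918 [-0.51  0.58  1.77  0.    0.79 -2.  ] 52.61487989768563 [ -0.3 -56.2 -20.2  -0.1   0.1  -1.7]
{'n': 103, 'mean': array([ 533.5, -367.1,   36.5]), 'ztop': array([37.2, 39.8]), 'zbench': np.float64(0.5), 'rect': [array([ 534.9, -366.5]), array([25.4, 27.1]), np.float64(72.0)], 'circ': [array([ 535.4, -365.7]), np.float64(14.3)]}
{'n': 126, 'mean': array([ 530. , -371.6,    8.4]), 'ztop': array([ 8.2, 13.8]), 'zbench': np.float64(0.1), 'rect': [array([ 531.7, -368.9]), array([36.6, 42.5]), np.float64(39.7)], 'circ': [array([ 534.8, -366.1]), np.float64(22.7)]}
```

Request:
play_rows:
  dp:
    - [3,-15,-6]
    - [3,-15,-6]
    - [3,-10,-4]
    - [0,-4,0]
    - [0,0,0]
    - [0,0,0]
  yaw: [0,0,0,0,0,0]

```text
t: 26.4
ee_pos: [537.1, -325.4, 63.1]
orientation: [-0.137, -3.138, -0.001]
ft_force: [0.1, -0.4, -0.1]
width: 52.6
grasp_force: 0.0
```

Request:
play_rows:
  dp:
    - [0,-3,0]
    - [0,-3,0]
    - [0,-3,0]
    - [0,0,0]
  yaw: [0,0,0,0]

```text
t: 26.73
ee_pos: [537.7, -334.4, 63.7]
orientation: [0.134, 3.138, -0.001]
ft_force: [-0.2, -0.1, 0.9]
width: 52.8
grasp_force: 0.0
```

Request:
play_rows:
  dp:
    - [0,-3,0]
    - [0,-3,0]
    - [0,-3,0]
    - [0,0,0]
  yaw: [0,0,0,0]

```text
t: 27.07
ee_pos: [537.6, -343.6, 63.5]
orientation: [0.135, 3.138, -0.0]
ft_force: [0.8, 0.2, 0.4]
width: 52.5
grasp_force: 0.0
```

Request:
play_rows:
  dp:
    - [0,-3,0]
    - [0,-3,0]
    - [0,-3,0]
    - [0,0,0]
  yaw: [0,0,0,0]

```text
t: 27.4
ee_pos: [537.6, -352.6, 63.5]
orientation: [0.135, 3.138, -0.0]
ft_force: [0.1, 0.3, 1.6]
width: 52.7
grasp_force: 0.0
```

Request:
play_rows:
  dp:
    - [0,-3,0]
    - [0,-3,0]
    - [0,-3,0]
    - [0,0,0]
  yaw: [0,0,0,0]

```text
t: 27.73
ee_pos: [537.5, -361.6, 63.5]
orientation: [0.135, 3.138, -0.0]
ft_force: [0.7, 0.2, 0.8]
width: 52.8
grasp_force: 0.0
```

```bash
python3 - <<'E' 2>/dev/null
from h import *
o=ctrl.get_obs();print(o['ee_pos'],o['joint_torque'].round(1),o['ft_force'].round(1))
w=shot('wrist');save(w,'w8.png')
for n,a,b,r in(('bush',28,45,30),('flange',4,16,32)): print(seg(w,(537.5,-367),a,b,r))
E
```

```text
[ 537.54571749 -361.60707722   63.4948621 ] [ -0.  -61.1 -21.   -0.    0.1  -0.1] [0.7 0.2 0.8]
{'n': 2159, 'mean': array([ 536.2, -366.3,   37.4]), 'ztop': array([37.9, 39. ]), 'zbench': np.float64(1.0), 'rect': [array([ 537.5, -366.4]), array([27.5, 27.7]), np.float64(84.6)], 'circ': [array([ 537.7, -366.4]), np.float64(14.2)]}
{'n': 1707, 'mean': array([ 529. , -365.2,    8.1]), 'ztop': array([ 7.9, 11.6]), 'zbench': np.float64(0.6), 'rect': [array([ 533.9, -366. ]), array([43.1, 35.7]), np.float64(81.8)], 'circ': [array([ 537.6, -366.5]), np.float64(21.9)]}
```

Request:
play_rows:
  dp:
    - [0,-3,0]
    - [0,-2,0]
    - [0,0,-8]
    - [0,0,-10]
    - [0,0,-8]
    - [0,0,0]
    - [0,0,0]
  yaw: [0,0,0,0,0,0,0]

```text
t: 28.37
ee_pos: [536.8, -365.4, 36.1]
orientation: [-0.134, -3.137, -0.002]
ft_force: [-0.4, 0.1, 0.9]
width: 52.8
grasp_force: 0.0
```

Request:
play_rows:
  dp:
    - [0,0,-8]
    - [0,0,-8]
    - [0,0,-8]
    - [0,0,0]
    - [0,0,0]
  yaw: [0,0,0,0,0]

```text
t: 28.78
ee_pos: [537.0, -365.6, 12.5]
orientation: [-0.134, -3.137, -0.001]
ft_force: [-0.5, 0.1, 0.1]
width: 52.8
grasp_force: 0.0
```

Request:
play_rows:
  dp:
    - [0,0,0]
    - [0,0,0]
    - [0,0,0]
    - [0,0,0]
    - [0,0,0]
    - [0,0,0]
  yaw: [0,0,0,0,0,0]
  gripper: 1

```text
t: 29.28
ee_pos: [537.6, -366.1, 13.8]
orientation: [0.134, 3.138, -0.001]
ft_force: [1.0, -0.2, 1.2]
width: 26.5
grasp_force: 30.0
```

Request:
play_rows:
  dp:
    - [0,0,15]
    - [0,0,20]
    - [0,10,20]
    - [0,20,15]
    - [-1,30,5]
    - [-1,35,5]
    - [-1,38,0]
    - [-2,38,0]
  yaw: [0,0,0,0,0,0,0,0]

```text
t: 29.95
ee_pos: [532.6, -193.9, 94.9]
orientation: [0.136, 3.137, -0.001]
ft_force: [0.7, -0.5, -1.2]
width: 27.1
grasp_force: 30.0
```

Request:
play_rows:
  dp:
    - [-2,38,0]
    - [-2,38,0]
    - [-2,38,0]
    - [-2,35,0]
    - [-2,20,0]
    - [0,8,0]
    - [0,0,0]
    - [0,0,0]
  yaw: [0,0,0,0,0,0,0,0]

```text
t: 30.62
ee_pos: [522.8, -18.2, 94.0]
orientation: [0.133, 3.138, -0.0]
ft_force: [0.7, 0.5, -1.3]
width: 27.1
grasp_force: 30.0
```

Request:
play_rows:
  dp:
    - [0,2,-15]
    - [0,0,-20]
    - [0,0,-15]
    - [0,0,0]
    - [0,0,0]
  yaw: [0,0,0,0,0]

```text
t: 31.03
ee_pos: [522.1, -17.2, 43.1]
orientation: [-0.137, -3.137, 0.0]
ft_force: [0.5, 0.2, -1.9]
width: 26.8
grasp_force: 30.0
```

Request:
play_rows:
  dp:
    - [0,0,-8]
    - [0,0,-7]
    - [0,0,-4]
    - [0,0,0]
    - [0,0,0]
  yaw: [0,0,0,0,0]

```text
t: 31.45
ee_pos: [522.5, -16.0, 24.4]
orientation: [-0.134, -3.139, 0.0]
ft_force: [-0.3, 0.4, -1.7]
width: 26.8
grasp_force: 30.0
```

Request:
play_rows:
  dp:
    - [0,0,-0.8]
    - [0,0,0]
  yaw: [0,0]

```text
t: 31.62
ee_pos: [522.6, -15.9, 23.8]
orientation: [0.134, 3.138, -0.0]
ft_force: [0.3, 0.6, -2.0]
width: 26.8
grasp_force: 30.0
```

Request:
play_rows:
  dp:
    - [0,0,0]
    - [0,0,0]
    - [0,0,0]
    - [0,0,15]
    - [0,0,30]
    - [0,0,35]
    - [0,0,30]
    - [0,0,0]
  yaw: [0,0,0,0,0,0,0,0]
  gripper: 0.4

```text
t: 32.28
ee_pos: [526.0, -16.1, 139.1]
orientation: [0.134, 3.129, -0.0]
ft_force: [0.6, -0.0, 0.6]
width: 52.8
grasp_force: 0.0
```

Request:
play_rows:
  dp:
    - [20,-30,15]
    - [20,-30,15]
    - [10,-30,15]
    - [0,-20,0]
    - [0,0,0]
    - [0,0,0]
  yaw: [-7,-7,-7,-7,-7,-7]

```text
t: 32.78
ee_pos: [572.5, -127.4, 178.4]
orientation: [1.262, 2.877, 0.0]
ft_force: [-0.5, 0.2, 0.2]
width: 52.8
grasp_force: 0.0
```

Request:
play_rows:
  dp:
    - [0,0,0]
    - [0,0,0]
    - [0,0,0]
    - [0,0,0]
    - [0,0,0]
    - [0,0,0]
  yaw: [-7,-7,-7,-7,0,0]

```text
t: 33.28
ee_pos: [572.2, -125.9, 178.2]
orientation: [-1.905, -2.497, 0.0]
ft_force: [0.3, -0.4, -0.5]
width: 52.6
grasp_force: 0.0
```

```bash
sed -i "s/('ring',(522,-16),14.5,22,40)/('bush',(522.5,-16.5),38,60,30),('fl',(522.5,-16.5),16,22,26)/; s/w7/w9/" chk.py; python3 chk.py 2>/dev/null
```

```text
[ 572.24999604 -125.89636848  178.23987095] 105.31543037386253 [-0.24  0.42  1.75 -0.    0.97 -0.5 ] 52.63706051469868
die {'n': 3327, 'mean': array([438.6, -22.9,  39.7]), 'ztop': array([39.8, 41.9]), 'zbench': np.float64(9.2), 'rect': [array([437.1, -23.4]), array([33.6, 48.7]), np.float64(4.7)], 'circ': [array([436.8, -23.6]), np.float64(28.5)]}
gauge none
col none
bush {'n': 1309, 'mean': array([523.4, -16.9,  47.8]), 'ztop': array([48. , 49.3]), 'zbench': np.float64(9.4), 'rect': [array([523.3, -16.6]), array([27.2, 27.6]), np.float64(55.2)], 'circ': [array([523.1, -16.8]), np.float64(14.1)]}
fl {'n': 1141, 'mean': array([525.7, -19.6,  17.9]), 'ztop': array([17.9, 19.2]), 'zbench': np.float64(9.7), 'rect': [array([523.2, -16.6]), array([42.7, 43.1]), np.float64(57.1)], 'circ': [array([523.2, -16.5]), np.float64(22.0)]}
```

View pics/w9.png

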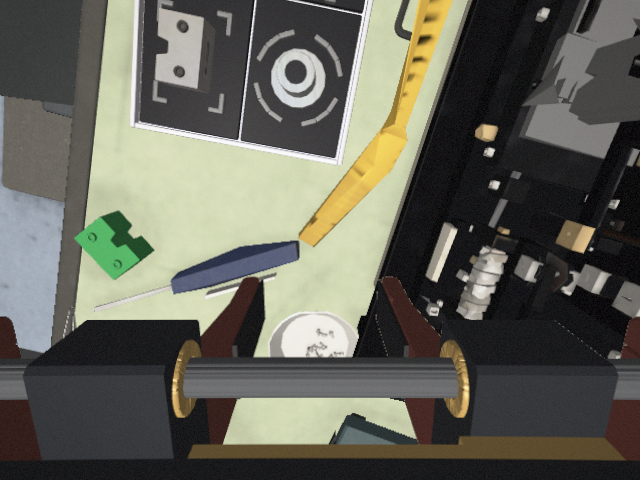

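The picture shows the bush standing upright inside the ring at (298,78), with its top 38 mm above the floor, and the die still in its nest at (183,52). All four pieces are placed and the robot is clear, so I'm handing in.

```bash
python3 -c "
from workcell import ticket
print(ticket.close_job())"
```

```text
the job is handed in; nothing more can be done
None
```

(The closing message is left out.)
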